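# Count off and peel the top insert tray, show it over the light pad

## Robot

A 6-joint arm with a two-finger parallel gripper is mounted at the origin on the work surface. World frame = base frame: x ahead of the robot, y to its left, z up, the work surface at z = 0. Lengths are in mm, angles in rad, forces in N, time in s.
With the tool pointing down it reaches from about 275 to 1000 mm from the base axis. Payload 8.4 kg.
Tool frame: the origin (TCP) lies between the finger pads; the fingertips stand r.finger_overhang ahead of it and the grasp point (between the pads) is the TCP (r.finger_overhang is the distance from the TCP to the fingertips, in mm); z points along the fingers, y is the line along which they close (so a half turn about z gives the same grasp; the last joint's range is limited). The gripper opens to 85 mm and grips with 20 to 120 N. Pads are 22 mm wide; open, the fingers measure 114 mm over their backs; the gripper's body (76 mm by 85 mm) begins 54 mm behind the grasp point. The pads swing forward as they close: fully open they stand 13 mm farther back than shut.
Start: joints at [-1.32, 0.353, 1.633, -0, 1.155, -0.002], TCP at [156.321, -605.138, 229.481] pointing down, gripper open.
Joint ranges: [-2.63, 2.63], [-0.92, 2.1], [0.06, 2.66], [-1.3, 4.44], [0, 2.69], [-3.02, 3.02]. Speed limits (rad/s): [2.22, 2.22, 2.79, 3.14, 3.14, 3.14].

## Interface

Orientations are given as [roll, pitch, yaw] about the fixed x, y, z axes, in that order (R = Rz(yaw) Ry(pitch) Rx(roll)).
In Python, from rig import r, cams, sign_off gives the robot as it stands.
- The arm moves only by the shell command python3 -m crank 'ROWS' [FORCE]. ROWS is JSON, a list of rows, each a list of 7 numbers: the shift along the tool's x, y, z in m, then the turn, a rotation vector about the tool's x, y, z in rad, then the closure, from 0 (fully open) to 1 (shut). In form: [[dx, dy, dz, ax, ay, az, gripper], ...]. A call has 1 to 5 rows; each row is the pose to reach, as a shift and turn from the pose commanded when the call began, along the tool's axes at that moment; what a row does not reach only later rows make up. A row lasts 1/10 s, in which the tool goes at most 50 mm and 8.59 degrees, less where a joint would pass 70% of its speed; a pose out of reach is approached as far as the arm can. A call with a gripper value outside its range is refused whole. The fingers move at their own pace and stop on an object; FORCE is the grip in N (left out, the last holds). Time passes only in rows, so rows that repeat a pose let the fingers close. It gives the time, the measured TCP pose, the force, the opening and the grip force at its end, in the units of the state.
- r.sense(): the state, without advancing time (a new reading comes with each control period).
- cams.grab_frame(name): name is "scene" or "top" or "wrist"; returns a dict with "image" (480x640x3 uint8, red, green, blue), "fx", "fy", "cx", "cy" (pixels), "D" ([k1, k2, p1, p2, k3] as OpenCV has them; the pictures are not rectified), "position" and "orientation" of the camera in the world. Camera axes: x right, y down, z forward; pixel columns grow to the right and rows downward; lengths in mm; the calibration is good to about 2 mm. A picture is of the moment at which its call begins. There is no depth.
- sign_off(): hands the job in; it is judged then, once.
The state is a dict: "clock": time; "qpos": joint angles; "qvel": joint speeds; "joint_efforts": joint torques, N m; "eef_pos": TCP position; "tcp_rot": TCP orientation; "contact_force": force on the tool from outside, world axes, zero at the start; "wrist_torque": the same for the moment, N m; "opening": opening from 0.0 (shut) to 1.0 (fully open); "grasp_force": force on a finger pad.
Only numpy, scipy, OpenCV 4.12 (cv2) and the standard library are available. Lean on these libraries where they do the work, as an engineer would, in place of code of your own. Each camera call takes 0.05 s, during which the arm holds its last target. There are 200 camera calls.

## Task

Count one tray off on the bench counter: press its plunger all the way down to the stop and let it spring back up. Then peel the top tray off the sticky pile by the upright tab on its corner, raising that corner first while the opposite corner stays down, so that the second tray does not come up with it. Finish while still holding the tray in the gripper, steady and about level, over the middle of the light pad and about 12 cm above it; do not put it down, and leave the keepsake, tape roll and jar where they are.

Things in the scene. Friction and masses are not known exactly. Their poses are not given: they have to be found in the camera images.
- plunger_top (a point): Centre of the top face of the counter's mushroom-shaped steel plunger head (30 mm across), which stands on a round steel counter body (68 mm across at its foot, 46 mm high); the head's top is 69 mm above the bench when up. It goes straight down.
- plunger (a joint): How far the plunger is pressed, in m: 0 up, 0.012 at its stop. Spring: about 2.5 N to start, 6.7 N at the stop; it comes back up by itself.
- tab (a point): Mid-height centre of the upright grey pull tab on one corner of the top tray (the only tray with one): a plate 8 mm thick, 26 wide, 30 high, foot on the rim 15 mm below. Axes are the tray's, z up: thickness along (-1, 1, 0), pointing out over the corner; width along (1, 1, 0). Tray centre: 84 mm to +x, 59 to -y, 29 down. Pinch across its thickness from above, firmly (60 N or more).
- tray_centre (a point): Centre of the top tray, half-way up: grey plastic, about 0.14 kg, rim 190 mm (its x) by 140 (its y), 28 high; z is its up. Its divided pan, 160 by 110 mm, sits 20 mm deep in the second tray with 3 mm play. It clings by friction to the second tray at four spots near the corners (2 to 4 N each) until it has risen 11 mm there.
- far_corner (a point): Underside of the top tray's rim at the corner diagonally opposite the tab (from tray_centre 92 mm to +x, 67 mm to -y, 6 mm up), which rests on the second tray's rim: the point to pivot about when peeling.
- nest (a point): Centre of the pile, level with the top of the second tray's rim on which the top tray's rim rests (74 mm above the bench). It belongs to the steel holder (225 by 175 mm base) bolted to the bench that keeps the pile; its axes agree with the tray's at the start.
- second_tray (a joint): How far the second tray has been dragged up in its holder, in m: 0 down. It yields to an upward pull of about 7 N, so lifting the top tray level drags it up; peeling from the corner does not.
- pad_centre (a point): Centre of the top of the flat light pad fixed to the bench, 210 by 160 mm and 11 mm high, white with an aluminium edge; it and the pile lie left and right, either way round.
- keepsake: Clear square keepsake block, 46 mm wide and 70 mm high, standing loose: leave alone. Origin: centre of its underside.
- tape_roll: Roll of paper tape lying flat, 90 mm across and 24 mm high: leave alone. Origin: centre of its underside.
- jar: Small glass jar with a steel cap, 52 mm across and 62 mm high: leave alone. Origin: centre of its underside.
Things that resemble listed ones, but are neither listed nor needed, are in the scene too. Leave any green, purple or red look-alike of the part that bears tab alone.

How it is judged:
By the outcome, as a careful person would: the job done as asked, in the order asked, and still so for the second after the job is handed in, while the arm keeps its last pose, push and grip.
It also fails if it takes over 53 s, if anything falls off the work surface, if the arm or the gripper's body presses on something with over 40 N, if the wrist force passes 120 N, or if a joint passes its speed limit or range.

## Working session

There is one attempt and no reset: what is moved stays moved. The work goes in short steps, Python scripts to look and compute and a shell command to move; the robot and the scene stay as the last step left them, time stands still between calls to the robot, and variables do not carry over. Pictures are saved under pics/ and viewed, at most 11 in all, crops included, and the job is handed in when it is done.

```bash
mkdir -p pics; ls
cat > h.py <<'E'
import numpy as np, cv2
from scipy.spatial.transform import Rotation as R
from rig import r, cams
def grab(n,save=None):
    f=cams.grab_frame(n)
    if save: cv2.imwrite('pics/'+save+'.png',f['image'][:,:,::-1])
    f['K']=np.array([[f['fx'],0,f['cx']],[0,f['fy'],f['cy']],[0,0,1.]]);return f
def rot(o):
    o=np.array(o,float)
    return o if o.shape==(3,3) else (R.from_euler('xyz',o).as_matrix() if o.size==3 else R.from_quat(o).as_matrix())
def ray(f,uv):
    p=cv2.undistortPoints(np.array(uv,float).reshape(-1,1,2),f['K'],np.array(f['D'],float)).reshape(-1,2)
    return np.c_[p,np.ones(len(p))]@rot(f['orientation']).T
def plane(f,uv,z):
    d=ray(f,uv);c=np.array(f['position']);return c+d*((z-c[2])/d[:,2])[:,None]
def proj(f,P):
    Rm=rot(f['orientation']);t=-Rm.T@np.array(f['position'])
    return cv2.projectPoints(np.array(P,float).reshape(-1,1,3),cv2.Rodrigues(Rm.T)[0],t,f['K'],np.array(f['D'],float))[0].reshape(-1,2)
E
python3 - <<'E'
from h import *
s=r.sense();print(s);print(r.finger_overhang)
a=grab('top','top0');b=grab('scene','scene0');
for f in(a,b):print(f['position'],f['orientation'],f['fx'],f['D'])
E
```

```text
pics
{'clock': 0.0, 'qpos': array([-1.32040114e+00,  3.53644997e-01,  1.63412515e+00, -5.95226349e-07,
        1.15521089e+00, -2.42984297e-03]), 'qvel': array([-0.00091384,  0.00026532,  0.0003038 ,  0.00037413, -0.00017102,
        0.00085191]), 'joint_efforts': array([ 1.64119912e-03, -6.05242109e+01, -3.42078209e+01,  5.04428124e-05,
        9.26357810e-03,  2.86512318e-05]), 'eef_pos': array([ 156.20120953, -604.67374074,  228.76750118]), 'tcp_rot': array([-3.14020427e+00, -2.82932309e-06,  2.52825268e-01]), 'contact_force': array([ 0.31872341, -0.86488519,  0.77848936]), 'wrist_torque': array([-0.04802095, -0.04646674,  0.04919409]), 'grasp_force': 0.0, 'opening': 0.9991011218887638}
19.0
[ 341.43459521   87.12816572 1085.13989503] [-2.99615439  0.00642979 -1.57889672] 449.34579937778466 [0.02320376 0.         0.         0.         0.        ]
[1163.79671704  -37.98615902 1048.13495645] [-2.52972809 -0.01288005  1.39813923] 469.9961036938346 [-0.09607451  0.          0.          0.          0.        ]
```

View pics/top0.png

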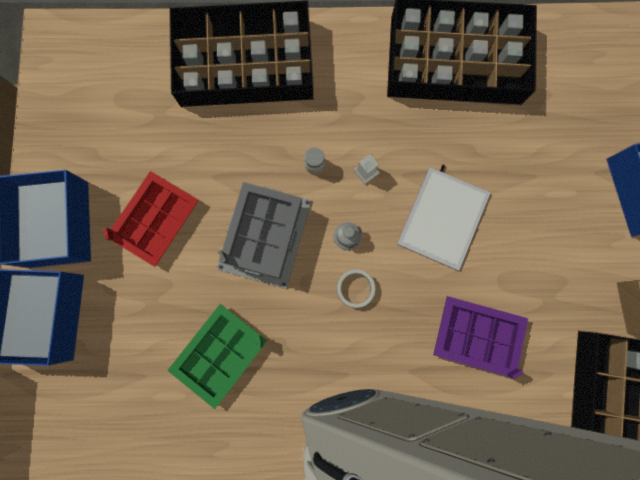

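View pics/scene0.png

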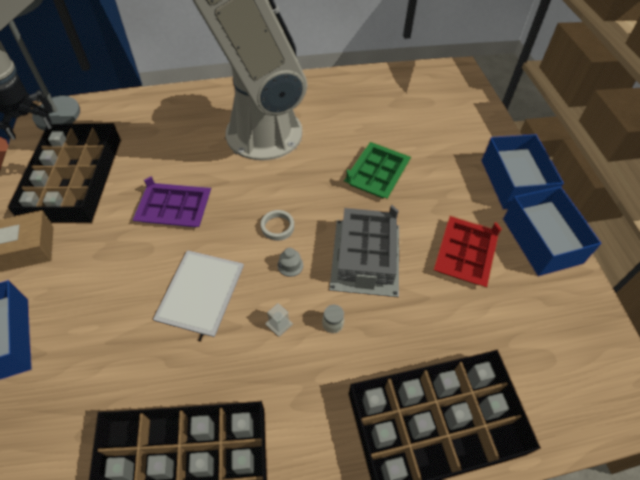

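The top view shows the grey pile at (265,235) with its tab near (224,257), the counter at (348,233), pad at (445,218), tape at (357,289), jar at (315,160) and keepsake at (368,170). In the scene view the tab is near (394,212), the counter at (290,258) and the pad at (200,292).

Run:
```python
import cv2,numpy as np
a=cv2.imread('pics/top0.png')[175:295,205:375];b=cv2.imread('pics/scene0.png')[195:315,250:420]
f=lambda i:cv2.convertScaleAbs(cv2.resize(i,None,fx=4.0,fy=4.0,interpolation=cv2.INTER_CUBIC),alpha=1.5)
c=np.hstack([cv2.resize(f(a),(400,283)),cv2.resize(f(b),(400,283))])
c=np.vstack([f(a)[:, :680]]);cv2.imwrite('pics/ca.png',c);cv2.imwrite('pics/cb.png',f(b))
```

```text
(no output)
```

View pics/ca.png

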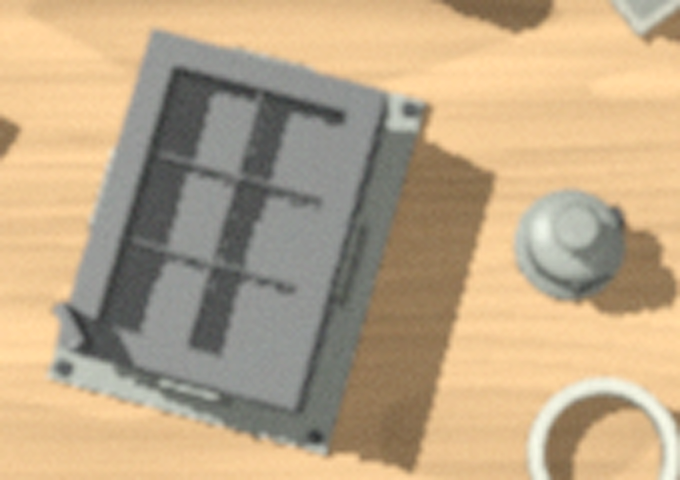

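View pics/cb.png

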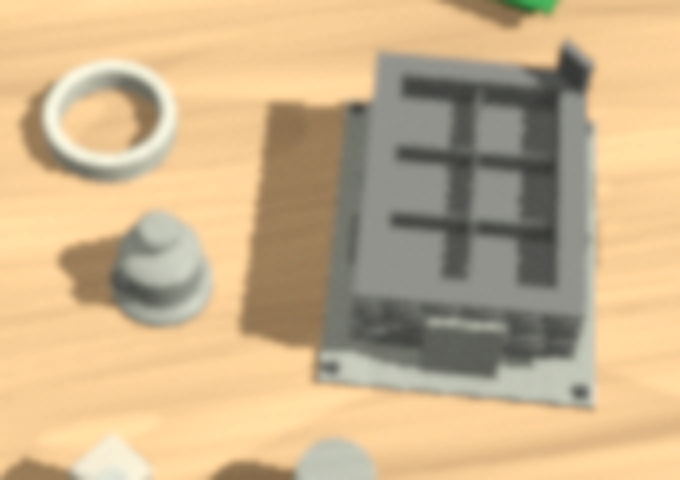

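The enlarged crops show the rim corners at (153,32), (387,93) and (300,412) and the tab near (72,325) in the top crop. The plunger head is at (578,228) in the top crop and (160,230) in the scene crop.

```bash
cat > m.py <<'E'
from h import *
T=lambda u,v:(205+u/4-.4,175+v/4-.4)
S=lambda u,v:(250+u/4-.4,195+v/4-.4)
a=grab('top');b=grab('scene')
def tri(p,q):
    d1,d2=ray(a,p)[0],ray(b,q)[0];c1,c2=np.array(a['position']),np.array(b['position'])
    t=np.linalg.lstsq(np.c_[d1,-d2],c2-c1,rcond=None)[0];return (c1+t[0]*d1+c2+t[1]*d2)/2,np.linalg.norm(c1+t[0]*d1-c2-t[1]*d2)
np.set_printoptions(precision=1,suppress=True)
print('plunger',plane(a,T(578,228),69),plane(b,S(160,230),69),tri(T(578,228),S(160,230)))
ct=plane(a,[T(153,32),T(387,93),T(300,412)],82);print('top rim',ct)
cs=plane(b,[S(585,320),S(353,298),S(378,54)],82);print('scene rim',cs)  # fl(+x+y), (+x-y), (-x-y)
for c in(ct,cs):
    print(np.linalg.norm(c[0]-c[1]),np.linalg.norm(c[1]-c[2]),'centre',(c[0]+c[2])/2,'yaw x',np.degrees(np.arctan2(*(c[1]-c[2])[[1,0]])),'yaw y',np.degrees(np.arctan2(*(c[0]-c[1])[[1,0]])))
print('tab top mid',plane(a,T(72,322),112),plane(b,S(577,53),112))
# pad
for f,n,z,roi in((a,'top',11,(390,150,110,130)),(b,'scene',11,(140,235,120,115))):
    x,y,w,h=roi;im=f['image'][y:y+h,x:x+w];hsv=cv2.cvtColor(im,cv2.COLOR_RGB2HSV)
    m=((hsv[...,1]<45)&(hsv[...,2]>120)).astype(np.uint8)
    cc=max(cv2.findContours(m,0,2)[0],key=cv2.contourArea);q=cv2.boxPoints(cv2.minAreaRect(cc))+[x,y]
    P=plane(f,cc.reshape(-1,2)+[x,y],z)[:,:2].astype(np.float32);print('pad',cv2.minAreaRect(P))
E
python3 m.py
```

```text
plunger [[513.8  14.2  69. ]] [[517.8  16.2  69. ]] (array([514.7,  15.2,  64.7]), np.float64(2.547352090293615))
top rim [[628.1 257.4  82. ]
 [590.9 122.9  82. ]
 [408.9 172.1  82. ]]
scene rim [[632.  257.4  82. ]
 [593.8 123.1  82. ]
 [412.2 176.2  82. ]]
139.52788871600217 188.5122991153907 centre [518.5 214.8  82. ] yaw x -15.129526092099214 yaw y 74.53324021225
139.63235319879703 189.2505336076015 centre [522.1 216.8  82. ] yaw x -16.29838222087674 yaw y 74.12932266158539
tab top mid [[457. 294. 112.]] [[455.2 296.  112. ]]
pad ((555.7282104492188, -219.56517028808594), (160.13035583496094, 210.14747619628906), 65.68864440917969)
pad ((557.5197143554688, -220.39187622070312), (162.50592041015625, 210.6705322265625), 65.42096710205078)
```

Measurements agree: plunger ≈ (516,15), tray centre ≈ (520,216) with yaw −15.5°, tab predicted (455,295) and seen (456,295), pad (556.5,−220). Next I work out the shifts.

```bash
cat > go.py <<'E'
from h import *
def go(p,ypr=None,n=1):
    "tool-frame shift (m) and turn to world TCP p, rot [r,p,y]"
    s=r.sense();A=R.from_euler('xyz',s['tcp_rot']);B=A if ypr is None else R.from_euler('xyz',ypr)
    d=A.inv().apply(np.array(p)-s['eef_pos'])/1000;w=(A.inv()*B).as_rotvec()
    print('pose',s['eef_pos'].round(1),s['tcp_rot'].round(4),'F',s['contact_force'].round(1),'t',round(s['clock'],2),'op',round(s['opening'],3))
    print('shift',d.round(4),'len',np.linalg.norm(d).round(3),'turn',w.round(4))
E
python3 -c "
from go import *
go([516,15,150],[np.pi,0,0.515])"
```

```text
pose [ 156.2 -604.9  229. ] [-3.1407  0.      0.2527] F [-1.  -0.8 -0.3] t 0.2 op 0.999
shift [ 0.5033 -0.5101  0.0795] len 0.721 turn [-9.000e-04 -1.000e-04 -2.623e-01]
```

```bash
python3 -m crank '[[0.034,-0.034,0,0,0,-0.05,1],[0.067,-0.068,0,0,0,-0.1,1],[0.1,-0.102,0,0,0,-0.15,1],[0.134,-0.136,0,0,0,-0.2,1],[0.167,-0.17,0,0,0,-0.262,1]]'; python3 -c "
from go import *
go([516,15,150],[np.pi,0,0.515])"
```

```text
clock: 0.7
eef_pos: [276.0, -397.0, 229.4]
tcp_rot: [3.142, -0.0, 0.516]
contact_force: [1.3, -0.4, 0.4]
opening: 0.143
grasp_force: 0.0
pose [ 276.  -397.   229.4] [ 3.1415e+00 -2.0000e-04  5.1640e-01] F [ 1.3 -0.4  0.4] t 0.7 op 0.143
shift [ 0.4121 -0.2398  0.0795] len 0.483 turn [ 0.0001 -0.0002  0.0014]
```

```bash
python3 -m crank '[[0.041,-0.024,0,0,0,0,1],[0.082,-0.048,0,0,0,0,1],[0.123,-0.072,0,0,0,0,1],[0.164,-0.096,0,0,0,0,1],[0.206,-0.12,0,0,0,0,1]]';  python3 -m crank '[[0.041,-0.024,0,0,0,0,1],[0.082,-0.048,0.01,0,0,0,1],[0.123,-0.072,0.02,0,0,0,1],[0.164,-0.096,0.03,0,0,0,1],[0.206,-0.12,0.04,0,0,0,1]]'; python3 -c "
from go import *
grab('wrist','w1')
go([516,15,150],[np.pi,0,0.515])
f=grab('wrist');print(f['position'],proj(f,[[516,15,69]]))"
```

```text
clock: 1.2
eef_pos: [396.3, -191.2, 229.7]
tcp_rot: [3.141, -0.0, 0.515]
contact_force: [0.2, -0.4, -0.2]
opening: -0.0
grasp_force: 0.0
clock: 1.7
eef_pos: [516.5, 14.9, 189.2]
tcp_rot: [3.141, -0.0, 0.515]
contact_force: [0.5, -0.9, -0.1]
opening: -0.001
grasp_force: 0.0
pose [519.7  20.  188. ] [-3.1401e+00 -3.1000e-03  5.1580e-01] F [ 3.3  5.  -0.7] t 1.75 op -0.0
shift [-0.0058  0.0026  0.038 ] len 0.039 turn [-0.0015 -0.0031  0.0008]
[584.32153677  57.0332326  331.78677232] [[322.35258215 241.51663671]]
```

View pics/w1.png

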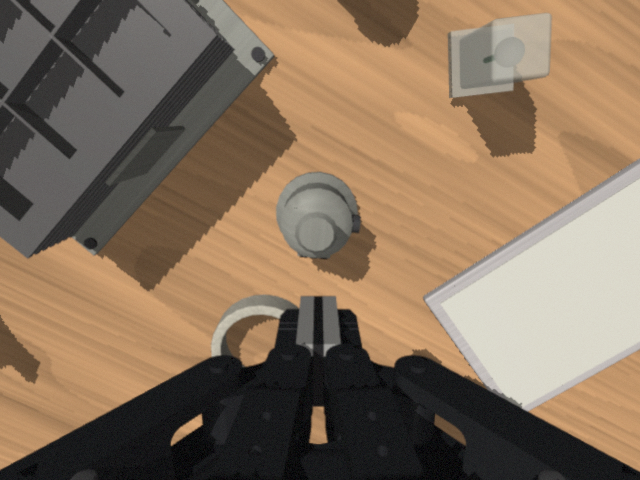

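The wrist view shows the plunger head at about (316,233), with the arm still settling. I'll measure the head once it is still.

```bash
python3 -m crank '[[0,0,0,0,0,0,1],[0,0,0,0,0,0,1]]'; python3 -c "
from go import *
f=grab('wrist');g=cv2.cvtColor(f['image'],cv2.COLOR_RGB2GRAY)
c=cv2.HoughCircles(g[170:290,260:380],cv2.HOUGH_GRADIENT,1,60,param1=80,param2=10,minRadius=15,maxRadius=23)
print(c,proj(f,[[516,15,69]]));u=c[0][:,:2]+[260,170];print(plane(f,u,69))
go([516,15,100],[np.pi,0,0.515])"
```

```text
clock: 2.0
eef_pos: [515.3, 12.3, 189.4]
tcp_rot: [-3.142, 0.001, 0.515]
contact_force: [-0.9, -0.2, 0.3]
opening: -0.002
grasp_force: 0.0
[[[ 54.5  57.5  19.1]
  [115.5  37.5  20.2]]] [[315.35431963 229.54567305]]
[[516.96212558  16.20177493  69.        ]
 [548.86428628 -12.30576354  69.        ]]
pose [515.4  12.  189.6] [3.1415e+00 3.0000e-04 5.1380e-01] F [-0.3 -0.1  0.2] t 2.05 op 0.001
shift [ 0.002  -0.0023  0.0896] len 0.09 turn [ 0.0001  0.0003 -0.0012]
```

```bash
python3 -m crank '[[0.003,-0.003,0.03,0,0,0,1],[0.003,-0.003,0.06,0,0,0,1],[0.003,-0.003,0.08,0,0,0,1],[0.003,-0.003,0.09,0,0,0,1],[0.003,-0.003,0.09,0,0,0,1]]'; python3 -m crank '[[0,0,0.004,0,0,0,1],[0,0,0.008,0,0,0,1],[0,0,0.012,0,0,0,1],[0,0,0.016,0,0,0,1],[0,0,0.018,0,0,0,1]]'
```

```text
clock: 2.55
eef_pos: [516.2, 16.1, 98.8]
tcp_rot: [-3.141, 0.002, 0.513]
contact_force: [-0.1, 0.2, 0.4]
opening: -0.002
grasp_force: 0.0
clock: 3.05
eef_pos: [517.0, 17.1, 81.2]
tcp_rot: [-3.142, 0.0, 0.515]
contact_force: [-0.7, -0.1, -0.1]
opening: -0.002
grasp_force: 0.0
```

```bash
python3 -m crank '[[0,0,0.002,0,0,0,1],[0,0,0.004,0,0,0,1],[0,0,0.006,0,0,0,1],[0,0,0.006,0,0,0,1]]'; python3 -c "
from go import *
f=grab('wrist','w2');go([517,16,76])"
```

```text
clock: 3.45
eef_pos: [516.9, 17.1, 75.2]
tcp_rot: [-3.141, 0.0, 0.515]
contact_force: [0.2, 0.5, -0.2]
opening: -0.0
grasp_force: 0.0
pose [517.   17.1  75.4] [-3.1415e+00  2.0000e-04  5.1480e-01] F [ 1.   0.6 -0.4] t 3.5 op -0.002
shift [-0.0005  0.0009 -0.0006] len 0.001 turn [0. 0. 0.]
```

View pics/w2.png

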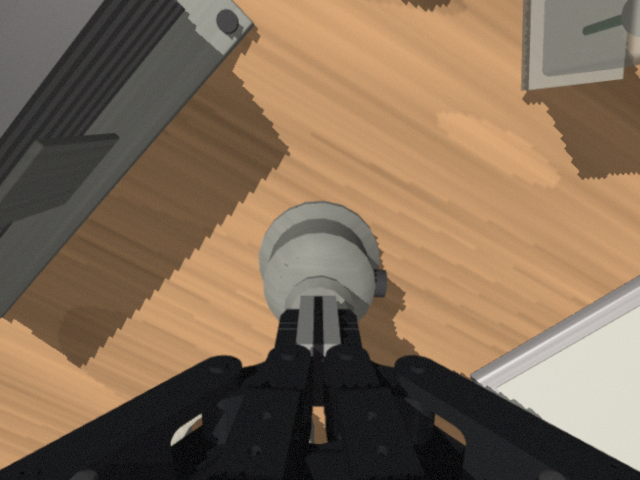

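The wrist picture shows the shut fingertips at about (318,296), over the head whose rear edge is near (320,277), and no force is read yet.

```bash
python3 -c "
from go import *
f=grab('wrist');print(f['position'],f['orientation'],f['fx'])
for z in (75,69,62,57,46):print(z,proj(f,[[517,17,z]]))
b=grab('scene');a=grab('top');i=b['image'];j=a['image']
p=proj(b,[[517,17,69]])[0].astype(int);q=proj(a,[[517,17,69]])[0].astype(int);print(p,q)
k=lambda im,p:cv2.resize(im[p[1]-40:p[1]+40,p[0]-40:p[0]+40],(400,400),interpolation=cv2.INTER_CUBIC)
cv2.imwrite('pics/sc2.png',cv2.convertScaleAbs(np.hstack([k(i,p),k(j,q)])[:,:,::-1],alpha=1.5))"
```

```text
[582.00086568  54.4406212  218.86856721] [ 2.84327134e+00 -8.06860328e-04 -1.05607114e+00] 405.9722044679045
75 [[319.07575243 315.8508558 ]]
69 [[319.02216456 308.93162451]]
62 [[318.96414364 301.4406872 ]]
57 [[318.92537924 296.43630909]]
46 [[318.8470392  286.32379044]]
[289 251] [347 230]
```

View pics/sc2.png

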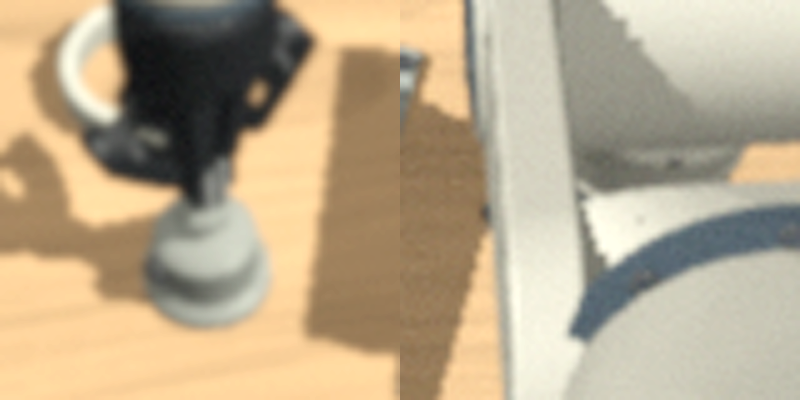

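The scene crop shows the fingertips at (210,205) about level with or above the head, which looks unpressed, so I'll keep feeling downwards gently.

```bash
for k in 1; do python3 -m crank '[[0,0,0.002,0,0,0,1],[0,0,0.004,0,0,0,1],[0,0,0.004,0,0,0,1]]'; python3 -m crank '[[0,0,0.002,0,0,0,1],[0,0,0.004,0,0,0,1],[0,0,0.004,0,0,0,1]]'; done
```

```text
clock: 3.95
eef_pos: [516.8, 17.1, 71.2]
tcp_rot: [-3.141, 0.0, 0.515]
contact_force: [0.1, -0.3, 0.1]
opening: -0.002
grasp_force: 0.0
clock: 4.25
eef_pos: [517.1, 17.1, 67.3]
tcp_rot: [-3.142, 0.0, 0.515]
contact_force: [0.1, 0.8, 0.2]
opening: -0.004
grasp_force: 0.0
```

```bash
python3 -m crank '[[0,0,0.002,0,0,0,1],[0,0,0.004,0,0,0,1],[0,0,0.004,0,0,0,1]]'; python3 -m crank '[[0,0,0.002,0,0,0,1],[0,0,0.004,0,0,0,1],[0,0,0.004,0,0,0,1]]'; python3 -c "
from go import *
go([517,16,50])
b=grab('scene');i=b['image'];w=grab('wrist')['image']
cv2.imwrite('pics/sc3.png',cv2.convertScaleAbs(np.hstack([cv2.resize(i[211:291,249:329],(400,400),interpolation=cv2.INTER_CUBIC),w[80:480,120:520]])[:,:,::-1],alpha=1.4))"
```

```text
clock: 4.55
eef_pos: [517.1, 17.1, 63.4]
tcp_rot: [3.142, -0.0, 0.515]
contact_force: [-0.2, -0.9, 3.4]
opening: 0.0
grasp_force: 1.7
clock: 4.85
eef_pos: [517.1, 17.1, 59.4]
tcp_rot: [3.142, -0.0, 0.515]
contact_force: [-0.9, -0.5, 4.4]
opening: 0.002
grasp_force: 2.4
pose [517.1  17.1  59.4] [ 3.1416e+00 -1.0000e-04  5.1480e-01] F [-0.9 -0.5  4.4] t 4.85 op 0.002
shift [-0.0006  0.0009  0.0094] len 0.009 turn [0. 0. 0.]
```

View pics/sc3.png

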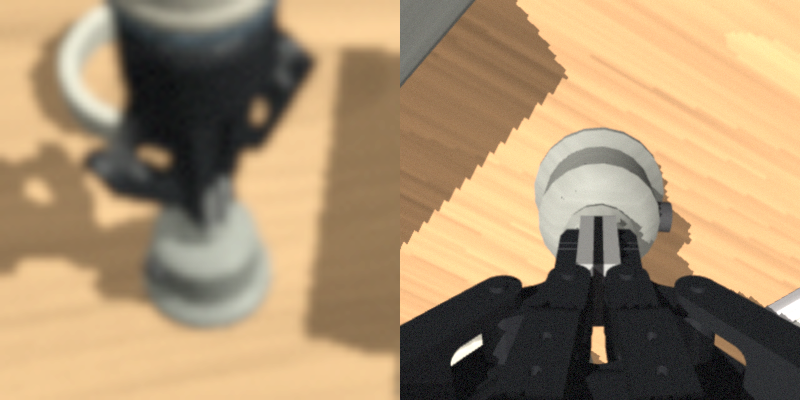

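The crops show the fingertips now on the plunger head, wrist crop about (600,215). Contact was at TCP z ≈ 65.5, so the true tips sit about 3–4 mm above the TCP when shut. I continue to the stop.

```bash
python3 -m crank '[[0,0,0.002,0,0,0,1],[0,0,0.004,0,0,0,1],[0,0,0.005,0,0,0,1],[0,0,0.005,0,0,0,1]]'; python3 -m crank '[[0,0,0.001,0,0,0,1],[0,0,0.002,0,0,0,1]]';python3 -m crank '[[0,0,0.001,0,0,0,1],[0,0,0.001,0,0,0,1]]'
```

```text
clock: 5.35
eef_pos: [517.2, 17.0, 54.9]
tcp_rot: [3.142, -0.0, 0.515]
contact_force: [-1.6, -0.9, 9.1]
opening: -0.0
grasp_force: 4.8
clock: 5.55
eef_pos: [517.3, 17.0, 54.4]
tcp_rot: [3.141, -0.0, 0.515]
contact_force: [-11.6, -1.2, 44.1]
opening: -0.002
grasp_force: 21.9
clock: 5.75
eef_pos: [517.4, 17.0, 54.3]
tcp_rot: [3.141, -0.0, 0.515]
contact_force: [-12.3, -0.2, 44.6]
opening: -0.001
grasp_force: 22.6
```

The stop is reached at 44 N with no further travel, so I retreat and let the plunger spring back.

```bash
python3 -m crank '[[0,0,-0.01,0,0,0,1],[0,0,-0.03,0,0,0,1],[0,0,-0.06,0,0,0,0.5],[0,0,-0.1,0,0,0,0.5],[0,0,-0.13,0,0,0,0.5]]'; python3 -c "
from go import *
go([455,295,185],[np.pi,0,0.515])"
```

```text
clock: 6.25
eef_pos: [517.2, 17.1, 183.2]
tcp_rot: [3.141, -0.001, 0.515]
contact_force: [0.2, 0.3, -0.9]
opening: 0.494
grasp_force: 0.0
pose [517.2  17.1 183.2] [ 3.1413e+00 -6.0000e-04  5.1480e-01] F [ 0.2  0.3 -0.9] t 6.25 op 0.494
shift [ 0.0827 -0.2725 -0.0018] len 0.285 turn [ 0.0003 -0.0006 -0.0002]
```

```bash
python3 -m crank '[[0.012,-0.04,0,0,0,0,0.5],[0.024,-0.08,0,0,0,0,0.5],[0.036,-0.12,0,0,0,0,0.5],[0.05,-0.165,0,0,0,0,0.5],[0.062,-0.21,0,0,0,0,0.5]]'; python3 -m crank '[[0.01,-0.03,0,0,0,0,0.5],[0.018,-0.055,0,0,0,0,0.5],[0.021,-0.063,0,0,0,0,0.5],[0.021,-0.063,0,0,0,0,0.5],[0.021,-0.063,0,0,0,0,0.5]]'; python3 -c "
from go import *
go([455,295,84],[np.pi,0,0.515])
f=grab('wrist','w4')
c,s=np.cos(-.27),np.sin(-.27);Rz=np.array([[c,-s,0],[s,c,0],[0,0,1]])
h=1/2**.5;t=np.array([-h,h,0]);w=np.array([h,h,0])
P=[np.array([455.5,295,112])+Rz@(i*4*t+j*13*w) for i in(-1,1) for j in (-1,1)]
print(proj(f,P));cam=f"
```

```text
clock: 6.75
eef_pos: [467.1, 232.0, 181.4]
tcp_rot: [3.142, -0.0, 0.514]
contact_force: [0.6, 1.2, -1.1]
opening: 0.5
grasp_force: 0.0
clock: 7.25
eef_pos: [454.8, 294.7, 181.2]
tcp_rot: [3.141, 0.001, 0.515]
contact_force: [1.0, -0.2, 0.3]
opening: 0.497
grasp_force: 0.0
pose [454.8 294.7 181.2] [3.1412e+00 8.0000e-04 5.1490e-01] F [ 1.  -0.2  0.3] t 7.25 op 0.497
shift [ 0.0004 -0.0003  0.0972] len 0.097 turn [ 0.0004  0.0008 -0.0001]
[[325.58563919 277.99645092]
 [325.82401877 233.69427075]
 [311.40096824 278.01187186]
 [311.1470693  233.70840096]]
```

View pics/w4.png

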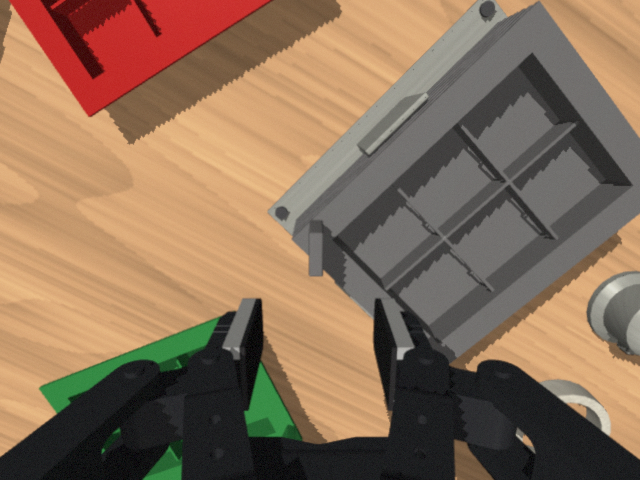

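The wrist picture shows the tab's top at about (309–323, 233–277) between the pads, 1–1.5 mm to the left of the grasp line. I descend and pinch.

```bash
python3 -m crank '[[0,-0.0012,0.03,0,0,0,0.5],[0,-0.0012,0.06,0,0,0,0.5],[0,-0.0012,0.08,0,0,0,0.5],[0,-0.0012,0.09,0,0,0,0.5],[0,-0.0012,0.096,0,0,0,0.5]]' 80; python3 -m crank '[[0,0,0,0,0,0,0.5],[0,0,0,0,0,0,0.8],[0,0,0,0,0,0,1],[0,0,0,0,0,0,1],[0,0,0,0,0,0,1]]' 80
```

```text
clock: 7.8
eef_pos: [454.4, 295.6, 84.9]
tcp_rot: [3.141, 0.001, 0.514]
contact_force: [0.6, 0.4, -0.7]
opening: 0.503
grasp_force: 0.0
clock: 8.3
eef_pos: [455.0, 296.9, 86.5]
tcp_rot: [3.141, -0.002, 0.515]
contact_force: [0.6, -1.1, 6.5]
opening: 0.078
grasp_force: 78.6
```

Gripped (79 N). I now peel about the far corner, with the lift kept slightly below the true arc so that corner stays pressed down.

```bash
python3 -m crank '[[0,0.0003,-0.004,0.025,-0.004,0,1],[0.0001,0.0008,-0.0098,0.049,-0.008,0,1],[0.0001,0.0008,-0.0098,0.049,-0.008,0,1],[0.0001,0.0008,-0.0098,0.049,-0.008,0,1]]' 100; python3 -c "
from go import *
s=r.sense();print(s['wrist_torque'],s['contact_force'])"
```

```text
clock: 8.7
eef_pos: [454.9, 295.8, 95.7]
tcp_rot: [-3.093, 0.008, 0.515]
contact_force: [-1.0, -2.2, 4.5]
opening: 0.068
grasp_force: 99.4
[-0.60878171  0.09366171  0.02988634] [-1.03065141 -2.21187564  4.45709206]
```

```bash
python3 -m crank '[[0,0.0003,-0.005,0.025,-0.004,0,1],[0.0001,0.0008,-0.0105,0.049,-0.008,0,1],[0.0002,0.0014,-0.016,0.074,-0.012,0,1],[0.0004,0.0022,-0.0214,0.0987,-0.0163,0,1],[0.0004,0.0022,-0.0214,0.0987,-0.0163,0,1]]'; python3 -m crank '[[0,0.0003,-0.0052,0.025,-0.004,0,1],[0.0001,0.0008,-0.0107,0.049,-0.008,0,1],[0.0001,0.0008,-0.0107,0.049,-0.008,0,1]]'; python3 -c "
from go import *
s=r.sense();print(s['wrist_torque'],s['contact_force']);go([455,295,150],[np.pi,0,0.515]); grab('scene','s5')
i=cv2.imread('pics/s5.png')[180:310,260:430];cv2.imwrite('pics/s5c.png',cv2.convertScaleAbs(cv2.resize(i,None,fx=4,fy=4,interpolation=cv2.INTER_CUBIC),alpha=1.4))"
```

```text
clock: 9.2
eef_pos: [457.7, 293.8, 117.1]
tcp_rot: [-2.994, 0.022, 0.516]
contact_force: [-0.6, 2.7, 2.2]
opening: 0.071
grasp_force: 99.0
clock: 9.5
eef_pos: [458.9, 291.7, 127.5]
tcp_rot: [-2.944, 0.031, 0.517]
contact_force: [-1.4, 3.2, 1.6]
opening: 0.069
grasp_force: 99.0
[ 0.17166382 -0.12952222  0.17025845] [-1.42426248  3.19285209  1.58483311]
pose [458.9 291.7 127.5] [-2.9444  0.0312  0.5172] F [-1.4  3.2  1.6] t 9.5 op 0.069
shift [-0.0025 -0.0091 -0.0211] len 0.023 turn [-0.1971  0.0313 -0.0008]
```

```bash
python3 -m crank '[[-0.0001,-0.0008,-0.004,0,0,0,1],[-0.0003,-0.0016,-0.008,0,0,0,1],[-0.0004,-0.0024,-0.012,0,0,0,1],[-0.0005,-0.003,-0.015,0,0,0,1]]'; python3 -m crank '[[-0.0003,-0.002,-0.01,0,0,0,1],[-0.0007,-0.004,-0.02,0,0,0,1],[-0.001,-0.006,-0.03,0,0,0,1],[-0.0013,-0.008,-0.04,0,0,0,1],[-0.0016,-0.0098,-0.049,0,0,0,1]]';python3 -c "
from go import *
s=r.sense();print(s['wrist_torque'],s['contact_force']);go(s['eef_pos'],[np.pi,0,0.515]);grab('scene','s6')
i=cv2.imread('pics/s6.png')[160:310,250:430];i=cv2.resize(i,(396,330),interpolation=cv2.INTER_CUBIC)
j=cv2.imread('pics/s5.png')[160:310,250:430];j=cv2.resize(j,(396,330),interpolation=cv2.INTER_CUBIC)
cv2.imwrite('pics/s6c.png',cv2.convertScaleAbs(np.hstack([j,i]),alpha=1.4))"
```

```text
clock: 9.95
eef_pos: [458.1, 291.5, 142.6]
tcp_rot: [-2.945, 0.032, 0.518]
contact_force: [0.2, -0.6, -1.5]
opening: 0.067
grasp_force: 98.6
clock: 10.45
eef_pos: [458.5, 291.6, 193.6]
tcp_rot: [-2.945, 0.031, 0.518]
contact_force: [-0.1, -0.2, -1.7]
opening: 0.07
grasp_force: 98.6
[-0.0467226   0.03887968 -0.00865326] [-0.09562583 -0.24961104 -1.67983285]
pose [458.5 291.6 193.6] [-2.9449  0.0313  0.5179] F [-0.1 -0.2 -1.7] t 10.45 op 0.07
shift [0. 0. 0.] len 0.0 turn [-0.1967  0.0315 -0.0002]
```

View pics/s6c.png

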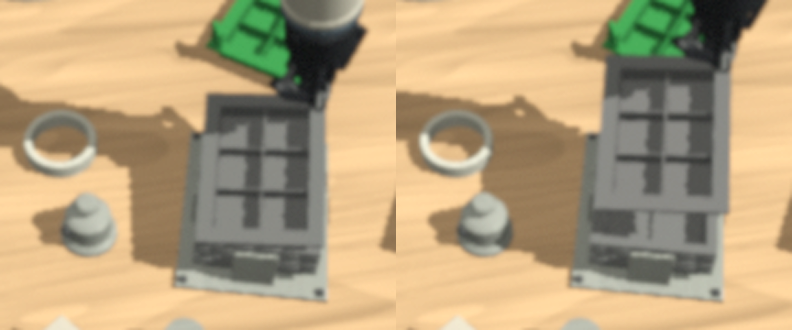

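The picture shows the top tray lifted clear of the pile (right half, tray at (665,130)), with the second tray still in its holder and the counter, tape and jar unmoved. Now I level the tray and carry it.

```bash
python3 -m crank '[[0,0,0,-0.07,0.011,0,1],[0,0,0,-0.14,0.022,0,1],[0,0,0,-0.197,0.0315,0,1],[0,0,0,-0.197,0.0315,0,1]]';python3 -c "
from go import *
go([504.4,-131.6,190],[np.pi,0,0.36])"
```

```text
clock: 10.9
eef_pos: [457.6, 292.4, 192.5]
tcp_rot: [3.141, 0.001, 0.517]
contact_force: [-0.2, -0.3, -1.3]
opening: 0.071
grasp_force: 98.6
pose [457.6 292.4 192.5] [3.1405e+00 5.0000e-04 5.1680e-01] F [-0.2 -0.3 -1.3] t 10.9 op 0.071
shift [-0.1688  0.3917  0.003 ] len 0.427 turn [0.0011 0.0004 0.1568]
```

Carry at about 300 mm/s with soft start and stop.

```bash
python3 -m crank '[[-0.006,0.014,0,0,0,0.005,1],[-0.018,0.042,0,0,0,0.015,1],[-0.03,0.07,0,0,0,0.025,1],[-0.042,0.098,0,0,0,0.035,1],[-0.054,0.126,0,0,0,0.045,1]]' && python3 -m crank '[[-0.0065,0.0285,0,0,0,0.01,1],[-0.019,0.056,0,0,0,0.02,1],[-0.032,0.083,0,0,0,0.03,1],[-0.045,0.11,0,0,0,0.04,1],[-0.058,0.137,0,0,0,0.05,1]]'; python3 -c "
from go import *
go([504.4,-131.6,190],[np.pi,0,0.36])"
```

```text
clock: 11.4
eef_pos: [473.2, 153.0, 192.3]
tcp_rot: [-3.141, 0.001, 0.469]
contact_force: [0.8, 1.3, -1.1]
opening: 0.068
grasp_force: 98.6
clock: 11.9
eef_pos: [483.1, 4.6, 192.4]
tcp_rot: [-3.141, 0.001, 0.418]
contact_force: [0.2, 0.0, -0.6]
opening: 0.072
grasp_force: 98.6
pose [483.1   4.6 192.4] [-3.1405e+00  8.0000e-04  4.1830e-01] F [ 0.2  0.  -0.6] t 11.9 op 0.072
shift [-0.0359  0.1331  0.0023] len 0.138 turn [-0.0011  0.0008  0.0583]
```

```bash
python3 -m crank '[[-0.007,0.027,0,0,0,0.012,1],[-0.015,0.055,0,0,0,0.024,1],[-0.022,0.082,0.003,0,0,0.036,1],[-0.029,0.107,0.01,0,0,0.047,1],[-0.036,0.133,0.02,0,0,0.058,1]]' && python3 -m crank '[[0,0,0.008,0,0,0,1],[0,0,0.014,0,0,0,1],[0,0,0.017,0,0,0,1],[0,0,0.017,0,0,0,1],[0,0,0.017,0,0,0,1]]'
cat > chk.py <<'E'
from go import *
np.set_printoptions(precision=1,suppress=True)
go([504.4,-131.6,155],[np.pi,0,0.36])
out=[]
for n in('top','scene'):
    f=grab(n,'end_'+n);c=np.array([556.5,-220,139]);a=np.radians(-24.4)
    Rz=np.array([[np.cos(a),-np.sin(a),0],[np.sin(a),np.cos(a),0],[0,0,1]])
    P=[c+Rz@[x,y,0] for x,y in((95,70),(95,-70),(-95,-70),(-95,70))];q=proj(f,P);print(n,q.ravel())
    im=np.ascontiguousarray(f['image'][:,:,::-1]);m=q.mean(0).astype(int);x0=max(m[0]-66,0);y0=m[1]-75
    out.append(cv2.resize(im[y0:y0+150,x0:x0+132],(396,450),interpolation=cv2.INTER_CUBIC));print(x0,y0)
cv2.imwrite('pics/end.png',cv2.convertScaleAbs(np.hstack(out),alpha=1.4))
E
python3 chk.py
```

```text
clock: 12.4
eef_pos: [504.6, -131.5, 172.7]
tcp_rot: [-3.141, -0.0, 0.36]
contact_force: [-0.0, 1.1, -1.0]
opening: 0.068
grasp_force: 98.7
clock: 12.9
eef_pos: [505.1, -128.7, 155.8]
tcp_rot: [3.141, 0.0, 0.363]
contact_force: [0.1, 0.1, -1.0]
opening: 0.073
grasp_force: 98.6
pose [ 505.1 -128.7  155.8] [3.1 0.  0.4] F [ 0.1  0.1 -1. ] t 12.9 op 0.073
shift [-0.  0.  0.] len 0.003 turn [0. 0. 0.]
top [446.2 153.8 507.  178.8 475.1 258.9 413.2 232.4]
394 130
scene [201.1 306.4 142.7 291.3 177.8 224.7 231.8 236.9]
122 189
```

View pics/end.png

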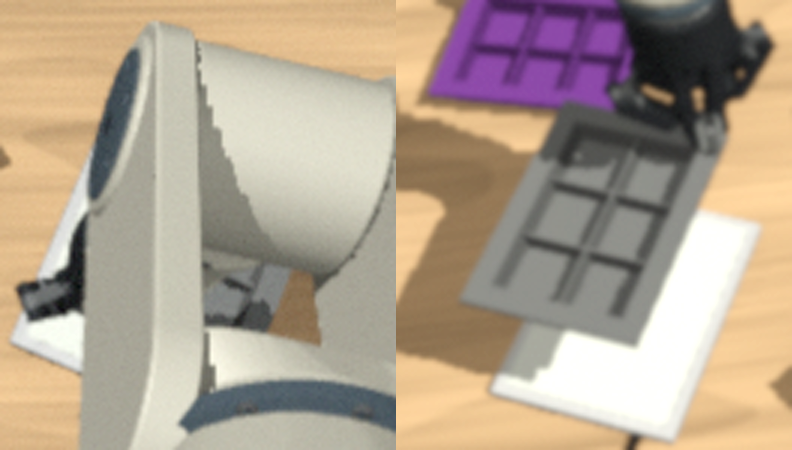

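The scene crop shows the tray level over the pad. Its near corners are at (638,345) and (460,300), within 2–3 px of prediction. I nudge by about 3 mm, let it settle and hand in.

```bash
python3 -m crank '[[0.001,0.003,0,0,0,0,1],[0.001,0.003,0,0,0,0,1],[0.001,0.003,0,0,0,0,1],[0.001,0.003,0,0,0,0,1],[0.001,0.003,0,0,0,0,1]]'; python3 -m crank '[[0,0,0,0,0,0,1],[0,0,0,0,0,0,1],[0,0,0,0,0,0,1],[0,0,0,0,0,0,1],[0,0,0,0,0,0,1]]'; python3 -c "
from rig import sign_off
print(sign_off())"
```

```text
clock: 13.5
eef_pos: [507.0, -131.7, 155.6]
tcp_rot: [3.141, 0.001, 0.362]
contact_force: [0.1, 0.6, -1.6]
opening: 0.076
grasp_force: 98.6
clock: 14.0
eef_pos: [507.0, -131.7, 155.5]
tcp_rot: [3.141, 0.001, 0.362]
contact_force: [0.0, 0.1, -1.0]
opening: 0.07
grasp_force: 98.6
the job is handed in; nothing more can be done
None
```

I pressed the plunger to its stop and released it, peeled the top tray off by its tab without the second tray coming up, and handed in at 14.0 s with the tray held level about 12 cm over the middle of the pad; the fingertips briefly pressed the plunger at about 45 N at its stop, above the 40 N set for the arm and gripper body.

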